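Seal a valve body in the leak-test press

ROBOT

A 7-joint arm with a two-finger parallel gripper is mounted at the origin on the work surface. World frame = base frame: x ahead of the robot, y to its left, z up, the work surface at z = 0. Lengths are in m, angles in rad, forces in N, time in s.
With the tool pointing down it reaches from about 0.425 to 0.875 m from the base axis. Payload 4.7 kg.
Tool frame: the origin (TCP) lies between the finger pads; the fingertips stand 17 mm ahead of it and the grasp point (between the pads) lies 2 mm behind it; z points along the fingers, y is the line along which they close (so a half turn about z gives the same grasp; the last joint's range is limited). The gripper opens to 85 mm and grips with 20 to 120 N. Pads are 22 mm wide; open, the fingers measure 114 mm over their backs; the gripper's body (76 mm by 85 mm) begins 54 mm behind the grasp point. The pads swing forward as they close: fully open they stand 13 mm farther back than shut.
Start: joints at [-1.13, 0.321, -0.07, 1.45, 0.023, 1.371, -0.057], TCP at [0.269, 0.592, 0.248] pointing down, gripper open.
Joint ranges: [-2.86, 2.86], [-0.3, 2.09], [-1.38, 1.24], [0.06, 2.45], [-1.56, 4.7], [0.09, 2.05], [-2.69, 2.69]. Speed limits (rad/s): [2.57, 2.57, 3.14, 3.14, 3.14, 3.14, 3.14].

INTERFACE

Orientations are given as a rotation vector (axis times angle).
In Python, from plant import * gives the robot as it stands.
- The arm moves only by the tool send_rows, never from a script. Its argument "moves" is a list of rows, each a list of 2 entries, a list of its own where there are three numbers: the shift along the tool's x, y, z in fractions of the full range, 1 being 0.4 m, then the turn, a rotation vector about the tool's x, y, z in a scale on which 1.0 is 180 degrees. A call has 1 to 10 rows; each row is the pose to reach, as a shift and turn from the pose commanded when the call began, along the tool's axes at that moment; what a row does not reach only later rows make up. A row lasts 1/10 s, in which the tool goes at most 50 mm and 8.59 degrees, less where a joint would pass 70% of its speed; a pose out of reach is approached as far as the arm can. No shift or turn number may pass 1 either way. A call with a gripper value outside its range is refused whole. "fingers" is the closure, from -1 (fully open) to 1 (shut), set as the call begins (left out, the last holds). The fingers move at their own pace and stop on an object; "newtons" is the grip in N (left out, the last holds). Time passes only in rows, so rows that repeat a pose let the fingers close. It gives the time, the measured TCP pose, the force, the opening and the grip force at its end, in the units of the state.
- read_state(): the state, without advancing time (a new reading comes with each control period).
- snapshot(name): name is "scene" or "top" or "wrist"; returns a dict with "img" (384x512x3 uint8, blue, green, red), "mtx" (3x3 intrinsics, pixels), "view" (4x4, takes a point from world to camera coordinates); the wrist camera has in their place "T_tool_cam" (4x4, takes a point from camera to tool coordinates, whose origin is the TCP and whose axes are the flange's). Camera axes: x right, y down, z forward; pixel columns grow to the right and rows downward; lengths in m; the calibration is good to about 2 mm. A picture is of the moment at which its call begins: read the wrist's pose just before it. There is no depth.
- sign_off(): hands the job in; it is judged then, once.
The state is a dict: "time": time; "joint_positions": joint angles; "joint_velocities": joint speeds; "joint_torque": joint torques, N m; "tcp_pos": TCP position; "tcp_rot": TCP orientation; "ft_force": force on the tool from outside, world axes, zero at the start; "ft_torque": the same for the moment, N m; "grip_width": finger opening in m; "grip_force": force on a finger pad.
Only numpy, scipy, OpenCV 4.12 (cv2) and the standard library are available. Lean on these libraries where they do the work, as an engineer would, in place of code of your own. Each camera call takes 0.05 s, during which the arm holds its last target. There are 200 camera calls.

TASK

Swing up the folded red grip on the leak-test press's handwheel and crank the wheel clockwise until the orange seal is pressed firmly onto the valve body in the nest, at about 60 N, which feels about 4.5 N heavier at the grip than winding it down free; do not crush the seal. Then fold the grip flat onto the wheel again, leaving the press tight, and do not disturb the other things on the bench.

Things in the scene. Friction and masses are not known exactly. Their poses are not given: they have to be found in the camera images.
- press: bench screw press (fixed to the bench), green base plate 180 x 240 mm, two steel pillars, green bridge whose top is 168 mm high; origin at the centre of the base's underside, z up; the screw's axis runs vertically through the origin
- nest (a point): centre of the aluminium nest's floor, 30 mm above the bench, straight below the screw; four strips 8 mm high leave 2 mm of play round the valve body
- block: the valve body under test: loose aluminium block 50 x 50 x 40 mm, already in the nest; origin at the centre of its underside. The seal is springy: from its first touch on the block, 60 N needs about 0.7 rad more of wheel; it is crushed beyond about 100 N
- head: the moving steel crosshead 58 x 226 x 14 mm on the pillars, with the seal, screw and wheel it carries; origin at the centre of its underside, on the screw's axis. Below hangs a brass holder with the orange seal, 36 mm across; the holder is screwed in or out by up to 4 mm from job to job, so the seal's face lies 16 to 24 mm below this origin: where it meets the block must be felt
- hub (a point): centre of the handwheel, on the top face of its black web, on the vertical axis; the wheel is 155 mm across, its aluminium rim 8.5 mm higher than the web; it moves down with the head
- wheel (a joint): turning angle of the handwheel, rad, growing clockwise seen from above; each turn lowers head, wheel and grip together by 30 mm. The screw's own friction asks for roughly 6 to 7 N at the grip to wind down free (less shows when the hand pauses); each 13 N on the seal adds 1 N at the grip. The screw holds where it is left
- pivot (a point): hinge of the folding grip, 62 mm from the wheel's axis and 14 mm above the web, between two steel cheeks 22 mm apart over their outsides and reaching 7 mm above the pivot
- tip (a point): outer end of the red grip, 53 mm from the pivot along the grip. The grip is a red sleeve of diameter 16 mm that spins freely on its stem, from 13 to 53 mm from the pivot. Folded it lies level, pointing from the pivot to the hub, with 6 mm of air between it and the web; swung up it stands vertical
- fold (a joint): angle of the folding grip, rad: 0 folded flat on the wheel, 1.57 standing upright against its stop; a stiff hinge (about 0.06 N m) that stays where it is left
- next_block: bystander: a second valve body beside the press, same size
- fitting: bystander: brass fitting, 28 mm across, 40 mm tall, standing
- spare_seal: bystander: orange sealing ring, 38 mm across, 8 mm thick, lying flat
- wrench: bystander: steel wrench lying on the bench
- screwdriver: bystander: blue-handled screwdriver lying on the bench
- spray: bystander: white bottle of leak finder, 52 mm across, 130 mm tall

How it is judged:
On the way, in this order (a step that is already met when the one before it is completed fails the run):
1. the grip is swung up upright while the seal is still clear of the block (value of joint fold above 1.3 rad and contact force between head and block below 1 N), for 0.2 s.
2. with the grip up and held, the seal is cranked onto the block with 40 to 80 N (value of joint fold above 1.1 rad and contact force between the fingers and head above 0.5 N and contact force between head and block between 40 and 80 N), for 0.2 s.
At the end, for the whole second after the job is handed in: the seal presses on the valve body in its nest with 40 to 80 N, the wheel at rest and the grip folded flat again (within 0.2 rad) (value of joint fold below 0.2 rad and contact force between head and block between 40 and 80 N and horizontal distance between block and nest below 0.005 m and velocity of joint wheel below 0.02 rad/s); the robot touches nothing.
It fails at once if the seal is crushed: more than 110 N on the block (contact force between head and block above 110 N).
It fails at once if a bystander is moved by more than 30 mm (distance of any of next_block, fitting, spare_seal, wrench, screwdriver, spray from where it was at the start of the episode above 0.03 m).
It also fails if it takes over 72 s, if anything falls off the work surface, if the arm or the gripper's body presses on something with over 40 N, if the wrist force passes 120 N, or if a joint passes its speed limit or range.

## Working session

There is one attempt and no reset: what is moved stays moved. The work goes in short steps, Python scripts to look and compute and a tool call to move; the robot and the scene stay as the last step left them, time stands still between calls to the robot, and variables do not carry over. Pictures are saved under pics/ and viewed, at most 13 in all, crops included, and the job is handed in when it is done.

Besides the shell and the picture viewer there is one more tool, called after "Call:" by a JSON object that holds its "api" and its "payload". send_rows: Moves the arm, as the interface text tells. Its arguments: {"type":"object","properties":{"moves":{"type":"array","items":{"type":"array"}},"fingers":{"type":"number"},"newtons":{"type":"number"}},"required":["moves"]}

```bash
ls; mkdir -p pics; python3 - <<'E'
from plant import *
import cv2,numpy as np
s=read_state(); print(s)
for n in("scene","top"):
    d=snapshot(n); cv2.imwrite(f"pics/{n}0.png",d["img"]); np.savez(f"{n}0.npz",**d); print(n,d["mtx"].tolist(),np.round(d["view"],4).tolist())
a=cv2.imread("pics/scene0.png");b=cv2.imread("pics/top0.png")
E
```

```text
pics
{'time': 0.0, 'joint_positions': array([-1.1299452 ,  0.32179639, -0.07011458,  1.45166564,  0.02263257,
        1.37079506, -0.05686956]), 'joint_velocities': array([ 9.55942336e-04, -4.25897140e-06,  1.65028617e-05,  2.14799223e-04,
       -1.04628807e-03,  4.97652601e-04,  1.70837964e-04]), 'joint_torque': array([-6.11100659e-04, -4.93578422e+01, -3.82853625e-01, -3.14329541e+01,
        1.29509188e-02,  1.11173312e-02, -1.04154313e-05]), 'tcp_pos': array([0.26887429, 0.5912328 , 0.24724569]), 'tcp_rot': array([-6.65057928e-01, -3.07010477e+00,  2.91521896e-03]), 'ft_force': array([ 0.09255288, -0.18125381, -0.66444758]), 'ft_torque': array([-0.05032919,  0.02693518, -0.04298257]), 'grip_force': 0.0, 'grip_width': 0.08550481610036285}
scene [[382.42229686041844, 0.0, 253.19416569412437], [0.0, 382.42229686041844, 186.03398394059474], [0.0, 0.0, 1.0]] [[-0.7373, 0.6754, -0.0171, 0.404], [0.4898, 0.5169, -0.7021, -0.1641], [-0.4653, -0.5261, -0.7119, 1.4634], [0.0, 0.0, 0.0, 1.0]]
top [[401.6955995000348, 0.0, 256.43952736629547], [0.0, 401.6955995000348, 192.3185570697341], [0.0, 0.0, 1.0]] [[-0.0053, -1.0, 0.0038, -0.0115], [-0.9886, 0.0046, -0.1507, 0.5492], [0.1506, -0.0046, -0.9886, 1.4055], [0.0, 0.0, 0.0, 1.0]]
```

View pics/scene0.png

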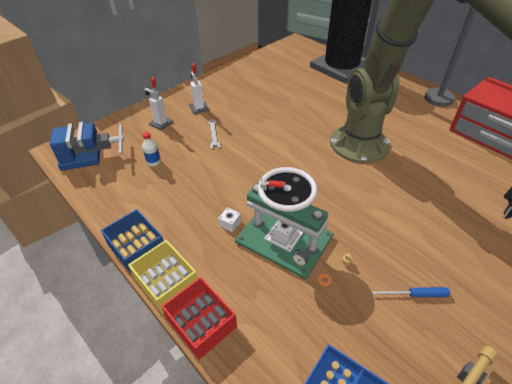

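View pics/top0.png

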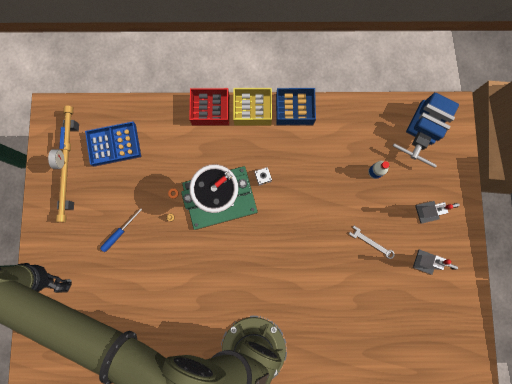

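The scene view shows the press with its wheel at about (287,188) and the red grip at (277,184). In the top view the wheel is at (214,188) and the grip at (222,182), pointing from upper right to the hub.

```bash
cat > h.py <<'E'
import cv2,numpy as np
from scipy.spatial.transform import Rotation as R
def ray(d,uv):
    p=np.linalg.inv(d["mtx"])@[uv[0],uv[1],1]; V=d["view"]; r=V[:3,:3].T@p
    return -V[:3,:3].T@V[:3,3], r/np.linalg.norm(r)
def tri(d1,a,d2,b):
    o1,r1=ray(d1,a);o2,r2=ray(d2,b)
    t=np.linalg.lstsq(np.c_[r1,-r2],o2-o1,rcond=None)[0]
    p,q=o1+t[0]*r1,o2+t[1]*r2
    return (p+q)/2,np.linalg.norm(p-q)
def onz(d,uv,z):
    o,r=ray(d,uv); return o+r*(z-o[2])/r[2]
def proj(d,p):
    c=d["view"][:3,:3]@p+d["view"][:3,3]; q=d["mtx"]@c; return q[:2]/q[2]
E
python3 - <<'E'
from h import *
S=np.load("scene0.npz");T=np.load("top0.npz")
E={};Rd={}
for n,d,(x0,y0,x1,y1) in(("s",S,(245,160,330,215)),("t",T,(182,158,246,218))):
    im=d["img"][y0:y1,x0:x1]; hsv=cv2.cvtColor(im,cv2.COLOR_BGR2HSV)
    m=((hsv[...,1]<60)&(hsv[...,2]>165)).astype(np.uint8)
    c=max(cv2.findContours(m,cv2.RETR_EXTERNAL,cv2.CHAIN_APPROX_NONE)[0],key=cv2.contourArea)
    e=cv2.fitEllipse(cv2.convexHull(c)); E[n]=np.array(e[0])+[x0,y0]; print(n,E[n],e[1:])
    red=(((hsv[...,0]<6)|(hsv[...,0]>174))&(hsv[...,1]>150)&(hsv[...,2]>80)).astype(np.uint8)
    k,l,st,ce=cv2.connectedComponentsWithStats(red); i=1+np.argmax(st[1:,4]); Rd[n]=ce[i]+[x0,y0]; print(Rd[n],st[i])
    b=cv2.minAreaRect(np.argwhere(l==i)[:,::-1].astype(np.float32)); print(b)
    cv2.imwrite(f"pics/{n}c.png",cv2.resize(im,None,fx=6,fy=6,interpolation=cv2.INTER_CUBIC))
c,e=tri(S,E["s"],T,E["t"]);g,e2=tri(S,Rd["s"],T,Rd["t"]); print("rim",c,e,"grip",g,e2, np.linalg.norm((g-c)[:2]))
a=cv2.imread("pics/sc.png");b=cv2.imread("pics/tc.png");b=cv2.resize(b,None,fx=.75,fy=.75);a=cv2.resize(a,None,fx=.85,fy=.85)
h=max(a.shape[0],b.shape[0]);o=np.zeros((h,a.shape[1]+b.shape[1],3),np.uint8);o[:a.shape[0],:a.shape[1]]=a;o[:b.shape[0],a.shape[1]:]=b;cv2.imwrite("pics/c1.png",o);print(o.shape)
E
```

```text
s [286.56631851 188.30760384] ((42.873260498046875, 62.011383056640625), 93.77972412109375)
[275.82222222 183.06666667] [23 20 16  8 90]
((30.420734405517578, 23.213415145874023), (15.46041488647461, 6.073734283447266), 6.34019136428833)
t [213.83531189 188.22130585] ((47.71820831298828, 48.455230712890625), 114.61427307128906)
[220.171875 181.140625] [33 18 12 12 64]
((38.20731735229492, 23.13414764404297), (5.15373420715332, 12.337727546691895), 51.34019470214844)
rim [0.53571584 0.12087619 0.22045937] 0.0003815263338005383 grip [0.55502298 0.09977716 0.23771513] 0.00014679064559611029 0.028599562361310452
(280, 722, 3)
```

View pics/c1.png

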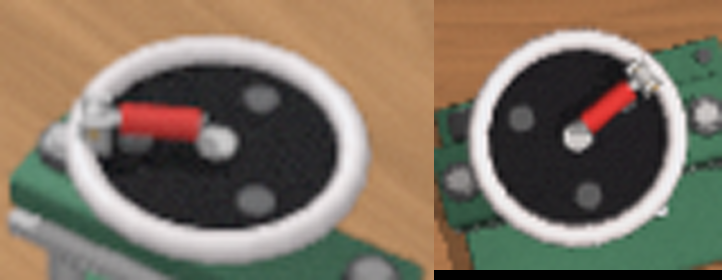

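```bash
cat >> h.py <<'E'
def rel(s,pos,Rt):
    R0=R.from_rotvec(s["tcp_rot"]); d=R0.inv().apply(np.array(pos)-s["tcp_pos"])*1e3
    t=(R0.inv()*Rt).as_rotvec(degrees=True); return np.round(d,1),np.round(t,1)
def down(yaw): # tool x at yaw deg in world, z down
    return R.from_euler('z',yaw,degrees=True)*R.from_euler('x',180,degrees=True)
E
python3 - <<'E'
from plant import *; from h import *
s=read_state(); print(np.round(R.from_rotvec(s["tcp_rot"]).as_matrix(),3))
d=snapshot("wrist"); print(d["mtx"].tolist(),np.round(d["T_tool_cam"],4).tolist())
for y in(132.4,-47.6): print(y,rel(s,[.536,.121,.40],down(y)))
E
```

```text
[[-0.91   0.414 -0.001]
 [ 0.414  0.91  -0.002]
 [-0.    -0.002 -1.   ]]
[[301.15849124554416, 0.0, 252.86269942905952], [0.0, 301.15849124554416, 188.84606635670787], [0.0, 0.0, 1.0]] [[-0.0005, -0.9601, -0.2798, 0.0717], [1.0, -0.0005, 0.0001, 0.0012], [-0.0002, -0.2798, 0.9601, -0.1254], [0.0, 0.0, 0.0, 1.0]]
132.4 (array([-437.8, -317.8, -152.1]), array([-0.1,  0. , 23.1]))
-47.6 (array([-437.8, -317.8, -152.1]), array([-0.000e+00, -1.000e-01, -1.569e+02]))
```

The rows are not in the units I measure in: shifts go in shares of 0.4 m and turns go in shares of 180 degrees. I convert before sending: -380 mm / 400 = -0.95, -300 mm / 400 = -0.75, 23 degrees / 180 = 0.1278.

Call:
{"api": "send_rows", "payload": {"moves": [[[-0.05, -0.0375, -0.25], [0, 0, 0.0111]], [[-0.15, -0.11, -0.25], [0, 0, 0.0222]], [[-0.25, -0.1825, -0.25], [0, 0, 0.0333]], [[-0.35, -0.255, -0.25], [0, 0, 0.0444]], [[-0.45, -0.3275, -0.25], [0, 0, 0.0556]], [[-0.55, -0.4, -0.25], [0, 0, 0.0667]], [[-0.65, -0.4725, -0.25], [0, 0, 0.0778]], [[-0.75, -0.545, -0.25], [0, 0, 0.0889]], [[-0.85, -0.6175, -0.225], [0, 0, 0.1056]], [[-0.95, -0.69, -0.2125], [0, 0, 0.1278]]], "fingers": 0, "newtons": 25}}

```text
time: 1.15
tcp_pos: [0.4906, 0.2001, 0.3356]
tcp_rot: [1.267, 2.874, 0.001]
ft_force: [-0.2, 0.9, -0.8]
grip_width: 0.0431
grip_force: 0.0
```

```bash
python3 - <<'E'
from plant import *; from h import *
s=read_state(); print(s["time"],s["tcp_pos"],s["joint_positions"],s["grip_width"])
print(rel(s,[.536,.121,.33],down(132.4)))
E
```

```text
1.15 [0.490581   0.2000939  0.33564675] [-0.70146439  0.02957216  0.27187747  1.61762146 -0.00825435  1.49493739
  0.3111272 ] 0.04311167925483397
(array([-89. , -19.8,   5.6]), array([ 0., -0.,  0.]))
```

To row units: -82 mm / 400 = -0.205, -75 mm / 400 = -0.1875.

Call:
{"api": "send_rows", "payload": {"moves": [[[-0.1, -0.025, 0.005], [0, 0, 0]], [[-0.1875, -0.045, 0.0125], [0, 0, 0]], [[-0.205, -0.05, 0.0125], [0, 0, 0]], [[-0.205, -0.05, 0.0125], [0, 0, 0]]]}}

```text
time: 1.55
tcp_pos: [0.531, 0.1266, 0.3305]
tcp_rot: [-1.269, -2.874, 0.001]
ft_force: [-0.5, 0.7, 0.6]
grip_width: 0.0427
grip_force: 0.0
```

```bash
python3 - <<'E'
from plant import *; from h import *
s=read_state(); d=snapshot("wrist"); print(s["tcp_pos"],s["joint_positions"])
T=np.eye(4);T[:3,:3]=R.from_rotvec(s["tcp_rot"]).as_matrix();T[:3,3]=s["tcp_pos"]
d["view"]=np.linalg.inv(T@d["T_tool_cam"]); np.savez("w1.npz",img=d["img"],mtx=d["mtx"],view=d["view"]); cv2.imwrite("pics/w1.png",d["img"])
E
```

```text
[0.53103563 0.12661745 0.33046716] [-0.61383228  0.06666529  0.35135869  1.59233054 -0.02296383  1.48730386
  0.47802442]
```

View pics/w1.png

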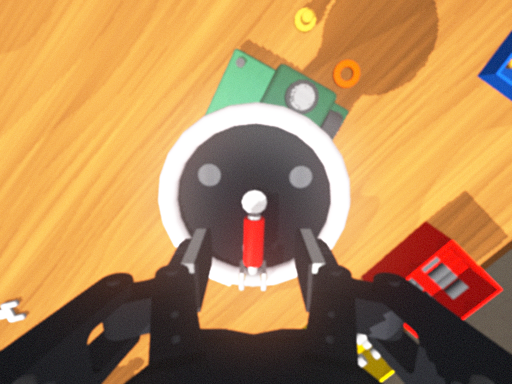

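The wrist view shows the grip lying straight down the image: hub nut at (255,202), red sleeve in column 254 over rows 220–268, cheeks at about (253,280). The fingers straddle it squarely.

```bash
python3 - <<'E'
from h import *
W=np.load("w1.npz");S=np.load("scene0.npz");T=np.load("top0.npz")
im=W["img"];hsv=cv2.cvtColor(im,cv2.COLOR_BGR2HSV)
red=(((hsv[...,0]<6)|(hsv[...,0]>174))&(hsv[...,1]>150)&(hsv[...,2]>80)).astype(np.uint8); red[:200]=0;red[300:]=0;red[:,:230]=0;red[:,280:]=0
k,l,st,ce=cv2.connectedComponentsWithStats(red);i=1+np.argmax(st[1:,4]);print(st[i],ce[i])
m=((hsv[...,1]<60)&(hsv[...,2]>190)).astype(np.uint8);m[:100]=0;m[235:]=0;m[:,:150]=0;m[:,360:]=0
c=max(cv2.findContours(m,0,1)[0],key=cv2.contourArea);p=c[:,0].astype(float)
# outer edge: per point on hull -> rays to plane, circle fit vs z
h=cv2.convexHull(c)[:,0].astype(float);h=h[h[:,1]<230]
for z in(.21,.215,.22,.225,.23):
    q=np.array([onz(W,u,z)[:2] for u in h]);A=np.c_[2*q,np.ones(len(q))];x=np.linalg.lstsq(A,(q**2).sum(1),rcond=None)[0]
    print(z,x[:2],np.sqrt(x[2]+x[:2]@x[:2]))
for z in(.225,.23,.235,.24):
    x0,y0,w,hh=st[i][:4]; a=onz(W,(ce[i][0],y0),z);b=onz(W,(ce[i][0],y0+hh),z);print(z,"red ends",a,b,np.linalg.norm(a-b))
print(tri(W,ce[i],S,[275.82,183.07]),tri(W,ce[i],T,[220.17,181.14]))
k,l,st,ce=cv2.connectedComponentsWithStats(m[190:215,240:270].copy());print(st,ce)
E
```

```text
[242 216  23  51 990] [253.14545455 241.6969697 ]
0.21 [0.5396471  0.11967006] 0.08249449046602174
0.215 [0.53849625 0.12090667] 0.08081673342811081
0.22 [0.53734541 0.12214329] 0.07913897639019987
0.225 [0.53619457 0.1233799 ] 0.07746121935229071
0.23 [0.53504373 0.12461651] 0.07578346231438124
0.225 red ends [0.54407598 0.11382959 0.225     ] [0.5758034  0.07901589 0.225     ] 0.04710226053315672
0.23 red ends [0.54275443 0.11527306 0.23      ] [0.57379466 0.0812134  0.23      ] 0.04608205778174419
0.235 red ends [0.54143289 0.11671652 0.235     ] [0.57178592 0.08341091 0.235     ] 0.04506185503033169
0.24 red ends [0.54011134 0.11815999 0.24      ] [0.56977718 0.08560841 0.24      ] 0.044041652278919236
(array([0.55546493, 0.10097197, 0.238351  ]), np.float64(0.001198485536938673)) (array([0.55603753, 0.10013334, 0.23463211]), np.float64(0.0008385105533808854))
[[  0   0  30  25 308]
 [  2   0  24  23 442]] [[15.75324675 12.99350649]
 [13.62669683 11.30769231]]
```

```bash
python3 - <<'E'
from plant import *; from h import *
s=read_state();print(s["tcp_pos"]); print(rel(s,[.551,.106,.241],down(132)))
E
```

```text
[0.53044021 0.12862326 0.33057239]
(array([-30.7,  -0.1,  89.5]), array([-0. , -0.1,  0.5]))
```

Call:
{"api": "send_rows", "payload": {"moves": [[[-0.075, 0, 0.05], [0, 0, 0]], [[-0.075, 0, 0.1125], [0, 0, 0]], [[-0.075, 0, 0.1625], [0, 0, 0]], [[-0.075, 0, 0.195], [0, 0, 0]], [[-0.075, 0, 0.22], [0, 0, 0]], [[-0.075, 0, 0.22], [0, 0, 0]]]}}

```text
time: 2.2
tcp_pos: [0.5502, 0.1071, 0.2417]
tcp_rot: [-1.261, -2.876, 0.002]
ft_force: [0.3, -0.1, -0.9]
grip_width: 0.043
grip_force: 0.0
```

Call:
{"api": "send_rows", "payload": {"moves": [[[0, 0, 0], [0, 0, 0]], [[0, 0, 0], [0, 0, 0]], [[0, 0, 0], [0, 0, 0]], [[0, 0, 0], [0, 0, 0]]], "fingers": 1, "newtons": 25}}

```text
time: 2.6
tcp_pos: [0.5508, 0.1058, 0.2438]
tcp_rot: [-1.265, -2.875, -0.0]
ft_force: [-3.0, -0.3, 4.4]
grip_width: 0.0149
grip_force: 24.6
```

To row units: -42 mm / 400 = -0.105, -40 mm / 400 = -0.1.

Call:
{"api": "send_rows", "payload": {"moves": [[[-0.0025, 0, -0.0125], [0, 0, 0]], [[-0.005, 0, -0.03], [0, 0, 0]], [[-0.015, 0, -0.0525], [0, 0, 0]], [[-0.03, 0, -0.0725], [0, 0, 0]], [[-0.05, 0, -0.0875], [0, 0, 0]], [[-0.07, 0, -0.095], [0, 0, 0]], [[-0.09, 0, -0.1], [0, 0, 0]], [[-0.105, 0, -0.1], [0, 0, 0]], [[-0.105, 0, -0.1], [0, 0, 0]]]}}

```text
time: 3.5
tcp_pos: [0.5797, 0.0736, 0.2843]
tcp_rot: [-1.265, -2.875, 0.001]
ft_force: [-6.6, -2.3, -0.5]
grip_width: 0.0118
grip_force: 23.1
```

```bash
python3 - <<'E'
from plant import *; from h import *
s=read_state();print(s["tcp_pos"],s["ft_force"],s["ft_torque"],s["grip_width"])
a=snapshot("scene")["img"][140:280,220:360];w=snapshot("wrist")["img"]
np.savez("x.npz",a=a)
o=np.zeros((420,800,3),np.uint8);o[:,:420]=cv2.resize(a,None,fx=3,fy=3,interpolation=2);o[:285,420:]=cv2.resize(w,(380,285));cv2.imwrite("pics/c2.png",o)
E
```

```text
[0.57967182 0.07361908 0.28431786] [-6.64644404 -2.30336886 -0.48386444] [-0.42970839  1.27399298  0.06542527] 0.011823371709490178
```

View pics/c2.png

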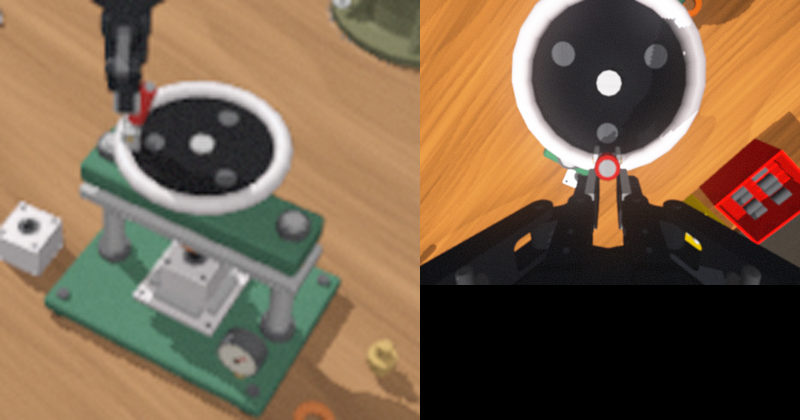

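The grip is nearly up but leans inward about 15–20°. It sits at the inner edge of the pads, with its red end at wrist pixel (252,226), so I'll regrip it lower and more centred.

```bash
python3 - <<'E'
from plant import *; from h import *
s=read_state();d=snapshot("wrist")
T=np.eye(4);T[:3,:3]=R.from_rotvec(s["tcp_rot"]).as_matrix();T[:3,3]=s["tcp_pos"]
d["view"]=np.linalg.inv(T@d["T_tool_cam"])
Q=R.from_rotvec(s["tcp_rot"])
for z in(.278,.283): p=onz(d,(252,226),z);print(p,Q.inv().apply(p-s["tcp_pos"])*1e3)
for n,p in(("hub",[.5362,.1225,.217]),("piv",[.577,.076,.231])):print(n,proj(d,np.array(p)),Q.inv().apply(p-s["tcp_pos"])*1e3)
E
```

```text
[0.56950517 0.08536553 0.278     ] [15.50547487  0.40516409  6.34654848]
[0.56806069 0.08696416 0.283     ] [17.65645345  0.41889166  1.34502448]
hub [253.01158362 112.41883383] [65.42748651  0.96450872 67.31115332]
piv [250.94271513 213.89923939] [ 3.57033486 -0.38282076 53.35524086]
```

To row units: 15 mm / 400 = 0.0375, 12 mm / 400 = 0.03.

Call:
{"api": "send_rows", "payload": {"moves": [[[0, 0, 0], [0, 0, 0]], [[0, 0, 0], [0, 0, 0]], [[0.0125, 0, 0.0125], [0, 0, 0]], [[0.03, 0, 0.0375], [0, 0, 0]], [[0.03, 0, 0.0375], [0, 0, 0]]], "fingers": 0.2}}

```text
time: 4.15
tcp_pos: [0.5699, 0.0855, 0.266]
tcp_rot: [-1.26, -2.875, 0.001]
ft_force: [-0.2, 0.5, -0.2]
grip_width: 0.034
grip_force: 0.0
```

To row units: -12 mm / 400 = -0.03, -9 mm / 400 = -0.0225.

Call:
{"api": "send_rows", "payload": {"moves": [[[0, 0, 0], [0, 0, 0]], [[0, 0, 0], [0, 0, 0]], [[0, 0, 0], [0, 0, 0]], [[0, 0, 0], [0, 0, 0]], [[-0.0125, 0, 0], [0, 0, 0]], [[-0.0225, 0, 0], [0, 0, 0]], [[-0.03, 0, 0], [0, 0, 0]], [[-0.03, 0, 0], [0, 0, 0]]], "fingers": 1, "newtons": 40}}

```text
time: 4.95
tcp_pos: [0.5754, 0.0786, 0.268]
tcp_rot: [-1.255, -2.868, -0.001]
ft_force: [-15.2, 4.7, 8.2]
grip_width: 0.0149
grip_force: 39.8
```

```bash
python3 - <<'E'
from plant import *; from h import *
s=read_state();print(s["tcp_pos"],s["ft_force"],s["ft_torque"],s["grip_width"])
Q=R.from_rotvec(s["tcp_rot"]);print("F tool",Q.inv().apply(s["ft_force"]))
a=snapshot("scene")["img"][140:240,220:320];w=snapshot("wrist")["img"]
o=np.zeros((300,700,3),np.uint8);o[:,:300]=cv2.resize(a,None,fx=3,fy=3,interpolation=2);o[:300,300:]=cv2.resize(w,(400,300));cv2.imwrite("pics/c3.png",o)
E
```

```text
[0.5754038  0.07857925 0.26802382] [-15.18235761   4.68126713   8.19548141] [1.17767228 3.524962   0.00563722] 0.014898046840313683
F tool [13.82186293 -8.00883525 -8.02488774]
```

View pics/c3.png

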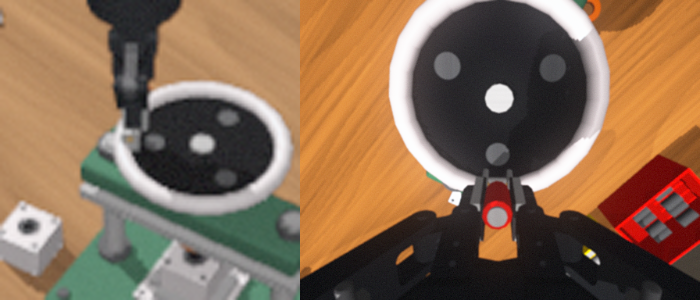

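The grip is now upright, clamped between the pads and against its stop (red end at about (497,215) in the crop). I'll make a table for cranking in tool axes.

```bash
cat > tab.py <<'E'
import sys,json,numpy as np
def tab(a0,a1,st,r=62.,ox=0,oy=0):
    f=lambda a:np.array([-r*np.cos(np.radians(a)),-r*np.sin(np.radians(a)),a/12])
    return [[np.round(f(a)-f(a0)+[ox,oy,0],1).tolist(),[0,0,0]] for a in np.arange(a0+st,a1+.01,st)]
if __name__=="__main__":
    for a in range(int(sys.argv[1]),int(sys.argv[2]),40): print(a,json.dumps(tab(a,a+40,float(sys.argv[3]))))
E
python3 tab.py 0 360 5
```

```text
0 [[[0.2, -5.4, 0.4], [0, 0, 0]], [[0.9, -10.8, 0.8], [0, 0, 0]], [[2.1, -16.0, 1.2], [0, 0, 0]], [[3.7, -21.2, 1.7], [0, 0, 0]], [[5.8, -26.2, 2.1], [0, 0, 0]], [[8.3, -31.0, 2.5], [0, 0, 0]], [[11.2, -35.6, 2.9], [0, 0, 0]], [[14.5, -39.9, 3.3], [0, 0, 0]]]
40 [[[3.7, -4.0, 0.4], [0, 0, 0]], [[7.6, -7.6, 0.8], [0, 0, 0]], [[11.9, -10.9, 1.2], [0, 0, 0]], [[16.5, -13.8, 1.7], [0, 0, 0]], [[21.3, -16.3, 2.1], [0, 0, 0]], [[26.3, -18.4, 2.5], [0, 0, 0]], [[31.4, -20.0, 2.9], [0, 0, 0]], [[36.7, -21.2, 3.3], [0, 0, 0]]]
80 [[[5.4, -0.7, 0.4], [0, 0, 0]], [[10.8, -0.9, 0.8], [0, 0, 0]], [[16.2, -0.7, 1.2], [0, 0, 0]], [[21.5, 0.0, 1.7], [0, 0, 0]], [[26.8, 1.2, 2.1], [0, 0, 0]], [[32.0, 2.8, 2.5], [0, 0, 0]], [[37.0, 4.9, 2.9], [0, 0, 0]], [[41.8, 7.4, 3.3], [0, 0, 0]]]
120 [[[4.6, 2.9, 0.4], [0, 0, 0]], [[8.9, 6.2, 0.8], [0, 0, 0]], [[12.8, 9.9, 1.2], [0, 0, 0]], [[16.5, 13.8, 1.7], [0, 0, 0]], [[19.8, 18.1, 2.1], [0, 0, 0]], [[22.7, 22.7, 2.5], [0, 0, 0]], [[25.2, 27.5, 2.9], [0, 0, 0]], [[27.3, 32.5, 3.3], [0, 0, 0]]]
160 [[[1.6, 5.2, 0.4], [0, 0, 0]], [[2.8, 10.4, 0.8], [0, 0, 0]], 
[... 552 characters left out ...]
20.2, 7.4, 1.7], [0, 0, 0]], [[-25.6, 8.1, 2.1], [0, 0, 0]], [[-31.0, 8.3, 2.5], [0, 0, 0]], [[-36.4, 8.1, 2.9], [0, 0, 0]], [[-41.8, 7.4, 3.3], [0, 0, 0]]]
280 [[[-5.3, -1.2, 0.4], [0, 0, 0]], [[-10.4, -2.8, 0.8], [0, 0, 0]], [[-15.4, -4.9, 1.2], [0, 0, 0]], [[-20.2, -7.4, 1.7], [0, 0, 0]], [[-24.8, -10.3, 2.1], [0, 0, 0]], [[-29.1, -13.6, 2.5], [0, 0, 0]], [[-33.1, -17.2, 2.9], [0, 0, 0]], [[-36.7, -21.2, 3.3], [0, 0, 0]]]
320 [[[-3.3, -4.3, 0.4], [0, 0, 0]], [[-6.2, -8.9, 0.8], [0, 0, 0]], [[-8.7, -13.7, 1.2], [0, 0, 0]], [[-10.8, -18.6, 1.7], [0, 0, 0]], [[-12.4, -23.8, 2.1], [0, 0, 0]], [[-13.6, -29.1, 2.5], [0, 0, 0]], [[-14.3, -34.4, 2.9], [0, 0, 0]], [[-14.5, -39.9, 3.3], [0, 0, 0]]]
```

To row units: 2 mm / 400 = 0.005, 1 mm / 400 = 0.0025.

Call:
{"api": "send_rows", "payload": {"moves": [[[0.0025, 0, 0], [0, 0, 0]], [[0.005, 0, 0], [0, 0, 0]]]}}

```text
time: 5.25
tcp_pos: [0.5751, 0.0788, 0.268]
tcp_rot: [-1.258, -2.871, -0.0]
ft_force: [-11.0, 1.1, 6.3]
grip_width: 0.0145
grip_force: 39.7
```

To row units: -39.9 mm / 400 = -0.0998, -35.6 mm / 400 = -0.089.

Call:
{"api": "send_rows", "payload": {"moves": [[[0.0005, -0.0135, 0.001], [0, 0, 0]], [[0.0023, -0.027, 0.002], [0, 0, 0]], [[0.0053, -0.04, 0.003], [0, 0, 0]], [[0.0093, -0.053, 0.0043], [0, 0, 0]], [[0.0145, -0.0655, 0.0053], [0, 0, 0]], [[0.0208, -0.0775, 0.0063], [0, 0, 0]], [[0.028, -0.089, 0.0073], [0, 0, 0]], [[0.0363, -0.0998, 0.0083], [0, 0, 0]]]}}

```text
time: 6.05
tcp_pos: [0.5417, 0.0615, 0.2655]
tcp_rot: [1.261, 2.871, 0.008]
ft_force: [7.0, 2.6, -0.8]
grip_width: 0.0152
grip_force: 40.8
```

```bash
cat > fr.py <<'E'
from plant import *; from h import *
s=read_state();p=s["tcp_pos"];v=p[:2]-[.5362,.1225];r=np.linalg.norm(v);u=v/r;t=np.array([u[1],-u[0]])
phi=np.degrees(np.arctan2(v[1],v[0]));F=s["ft_force"]
print("t %.2f r %.1f alpha %.1f z %.1f | Frad %.1f Fresist %.2f Fz %.1f w %.4f"%(s["time"],r*1e3,(-48-phi)%360,p[2]*1e3,F[:2]@u,-F[:2]@t,F[2],s["grip_width"]))
E
python3 fr.py
```

```text
t 6.05 r 61.2 alpha 36.9 z 265.5 | Frad -2.0 Fresist 7.23 Fz -0.8 w 0.0152
```

Works: about 7 N of resistance, as expected for winding free.

To row units: 36.7 mm / 400 = 0.0918, 31.4 mm / 400 = 0.0785.

Call:
{"api": "send_rows", "payload": {"moves": [[[0.0093, -0.01, 0.001], [0, 0, 0]], [[0.019, -0.019, 0.002], [0, 0, 0]], [[0.0298, -0.0273, 0.003], [0, 0, 0]], [[0.0413, -0.0345, 0.0043], [0, 0, 0]], [[0.0533, -0.0408, 0.0053], [0, 0, 0]], [[0.0658, -0.046, 0.0063], [0, 0, 0]], [[0.0785, -0.05, 0.0073], [0, 0, 0]], [[0.0918, -0.053, 0.0083], [0, 0, 0]]]}}

```text
time: 6.85
tcp_pos: [0.501, 0.0712, 0.2621]
tcp_rot: [1.265, 2.869, 0.002]
ft_force: [5.1, -3.5, -0.5]
grip_width: 0.0146
grip_force: 39.0
```

```bash
python3 fr.py; python3 - <<'E'
from plant import *; from h import *
d=snapshot("scene");cv2.imwrite("pics/c4.png",cv2.resize(d["img"][170:280,220:350],None,fx=5,fy=5,interpolation=2))
E
```

```text
t 6.85 r 62.2 alpha 76.4 z 262.1 | Frad -0.1 Fresist 6.19 Fz -0.5 w 0.0146
```

View pics/c4.png

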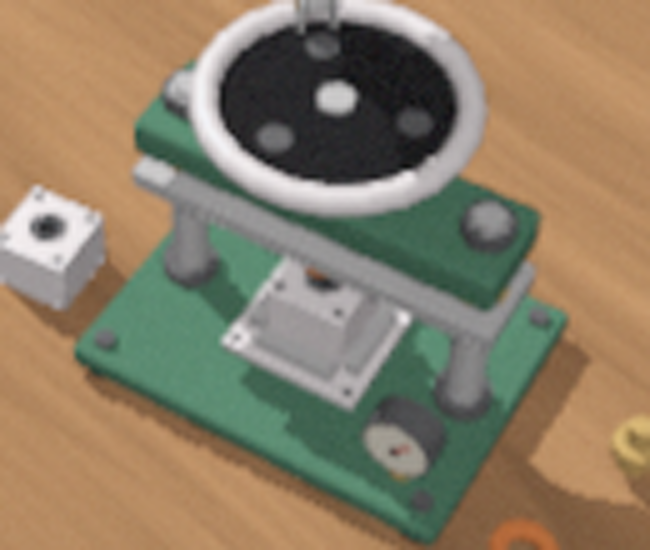

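The block's top hole is visible at (320,285) with the orange seal edge just above it, so there is still a gap. I'll keep cranking.

To row units: 41.8 mm / 400 = 0.1045, 37 mm / 400 = 0.0925.

Call:
{"api": "send_rows", "payload": {"moves": [[[0.0135, -0.0018, 0.001], [0, 0, 0]], [[0.027, -0.0023, 0.002], [0, 0, 0]], [[0.0405, -0.0018, 0.003], [0, 0, 0]], [[0.0538, 0, 0.0043], [0, 0, 0]], [[0.067, 0.003, 0.0053], [0, 0, 0]], [[0.08, 0.007, 0.0063], [0, 0, 0]], [[0.0925, 0.0123, 0.0073], [0, 0, 0]], [[0.1045, 0.0185, 0.0083], [0, 0, 0]]]}}

```text
time: 7.7
tcp_pos: [0.4768, 0.1065, 0.2587]
tcp_rot: [1.267, 2.872, -0.001]
ft_force: [-0.1, -5.8, 3.1]
grip_width: 0.0149
grip_force: 39.4
```

```bash
python3 fr.py
```

```text
t 7.70 r 61.5 alpha 116.9 z 258.7 | Frad 1.6 Fresist 5.61 Fz 3.1 w 0.0149
```

To row units: 32.5 mm / 400 = 0.0813, 27.5 mm / 400 = 0.0688.

Call:
{"api": "send_rows", "payload": {"moves": [[[0.0115, 0.0073, 0.001], [0, 0, 0]], [[0.0223, 0.0155, 0.002], [0, 0, 0]], [[0.032, 0.0248, 0.003], [0, 0, 0]], [[0.0413, 0.0345, 0.0043], [0, 0, 0]], [[0.0495, 0.0453, 0.0053], [0, 0, 0]], [[0.0568, 0.0568, 0.0063], [0, 0, 0]], [[0.063, 0.0688, 0.0073], [0, 0, 0]], [[0.0683, 0.0813, 0.0083], [0, 0, 0]]]}}

```text
time: 8.5
tcp_pos: [0.4814, 0.1493, 0.2552]
tcp_rot: [1.267, 2.875, -0.002]
ft_force: [-2.8, -5.1, 3.4]
grip_width: 0.0152
grip_force: 39.5
```

```bash
python3 fr.py
```

```text
t 8.50 r 61.1 alpha 158.1 z 255.2 | Frad 0.3 Fresist 5.76 Fz 3.4 w 0.0152
```

To row units: 42.4 mm / 400 = 0.106, 2.8 mm / 400 = 0.007.

Call:
{"api": "send_rows", "payload": {"moves": [[[0.004, 0.013, 0.001], [0, 0, 0]], [[0.007, 0.026, 0.002], [0, 0, 0]], [[0.0088, 0.0395, 0.003], [0, 0, 0]], [[0.0093, 0.053, 0.0043], [0, 0, 0]], [[0.0088, 0.0665, 0.0053], [0, 0, 0]], [[0.007, 0.08, 0.0063], [0, 0, 0]], [[0.004, 0.0933, 0.0073], [0, 0, 0]], [[0, 0.106, 0.0083], [0, 0, 0]]]}}

```text
time: 9.3
tcp_pos: [0.5121, 0.1786, 0.2519]
tcp_rot: [-1.265, -2.874, 0.002]
ft_force: [-4.0, -4.0, 5.0]
grip_width: 0.0148
grip_force: 39.6
```

```bash
python3 fr.py
```

```text
t 9.30 r 61.1 alpha 198.7 z 251.9 | Frad -2.1 Fresist 5.25 Fz 5.0 w 0.0148
```

To row units: 32.5 mm / 400 = 0.0813, 3.3 mm / 400 = 0.0083.

Call:
{"api": "send_rows", "payload": {"moves": [[[-0.0053, 0.0125, 0.001], [0, 0, 0]], [[-0.0115, 0.0245, 0.002], [0, 0, 0]], [[-0.0188, 0.036, 0.003], [0, 0, 0]], [[-0.027, 0.0465, 0.0043], [0, 0, 0]], [[-0.036, 0.0565, 0.0053], [0, 0, 0]], [[-0.046, 0.0658, 0.0063], [0, 0, 0]], [[-0.0568, 0.074, 0.0073], [0, 0, 0]], [[-0.0683, 0.0813, 0.0083], [0, 0, 0]]]}}

```text
time: 10.1
tcp_pos: [0.5537, 0.1815, 0.2486]
tcp_rot: [-1.263, -2.873, 0.001]
ft_force: [-6.8, -2.3, 4.7]
grip_width: 0.0153
grip_force: 39.7
```

```bash
python3 fr.py
```

```text
t 10.10 r 61.6 alpha 238.5 z 248.6 | Frad -4.1 Fresist 5.91 Fz 4.7 w 0.0153
```

To row units: -41.8 mm / 400 = -0.1045, -36.4 mm / 400 = -0.091.

Call:
{"api": "send_rows", "payload": {"moves": [[[-0.012, 0.0063, 0.001], [0, 0, 0]], [[-0.0245, 0.0115, 0.002], [0, 0, 0]], [[-0.0375, 0.0155, 0.003], [0, 0, 0]], [[-0.0505, 0.0185, 0.0043], [0, 0, 0]], [[-0.064, 0.0203, 0.0053], [0, 0, 0]], [[-0.0775, 0.0208, 0.0063], [0, 0, 0]], [[-0.091, 0.0203, 0.0073], [0, 0, 0]], [[-0.1045, 0.0185, 0.0083], [0, 0, 0]]]}}

```text
time: 10.9
tcp_pos: [0.5872, 0.1581, 0.2454]
tcp_rot: [-1.26, -2.874, -0.004]
ft_force: [-5.9, 2.6, 4.7]
grip_width: 0.015
grip_force: 39.6
```

```bash
python3 fr.py;  python3 - <<'E'
from plant import *; from h import *
d=snapshot("scene");cv2.imwrite("pics/c5.png",cv2.resize(d["img"][200:270,250:330],None,fx=7,fy=7,interpolation=2))
E
```

```text
t 10.90 r 62.2 alpha 277.0 z 245.4 | Frad -3.3 Fresist 5.53 Fz 4.7 w 0.0150
```

View pics/c5.png

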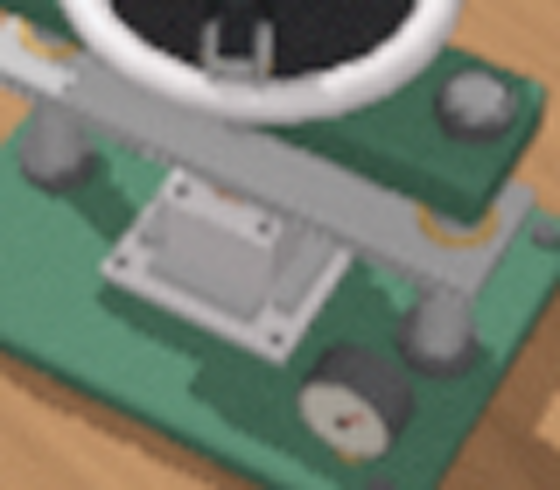

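The crosshead is now close above the block, with only a sliver of seal left at (225,193). From here I'll crank in smaller calls.

To row units: -20.2 mm / 400 = -0.0505, -15.4 mm / 400 = -0.0385.

Call:
{"api": "send_rows", "payload": {"moves": [[[-0.0133, -0.003, 0.001], [0, 0, 0]], [[-0.026, -0.007, 0.002], [0, 0, 0]], [[-0.0385, -0.0123, 0.003], [0, 0, 0]], [[-0.0505, -0.0185, 0.0043], [0, 0, 0]]]}}

```text
time: 11.35
tcp_pos: [0.5965, 0.1393, 0.2439]
tcp_rot: [-1.259, -2.877, -0.008]
ft_force: [-2.9, 5.3, 3.9]
grip_width: 0.0152
grip_force: 39.4
```

```bash
python3 fr.py; python3 - <<'E'
from tab import *
for a in range(300,640,20): print(a,json.dumps([x[0] for x in tab(a,a+20,5)]))
E
```

```text
t 11.35 r 62.6 alpha 296.4 z 243.9 | Frad -1.4 Fresist 5.91 Fz 3.9 w 0.0152
300 [[-4.6, -2.9, 0.4], [-8.9, -6.2, 0.8], [-12.8, -9.9, 1.2], [-16.5, -13.8, 1.7]]
320 [[-3.3, -4.3, 0.4], [-6.2, -8.9, 0.8], [-8.7, -13.7, 1.2], [-10.8, -18.6, 1.7]]
340 [[-1.6, -5.2, 0.4], [-2.8, -10.4, 0.8], [-3.5, -15.8, 1.2], [-3.7, -21.2, 1.7]]
360 [[0.2, -5.4, 0.4], [0.9, -10.8, 0.8], [2.1, -16.0, 1.2], [3.7, -21.2, 1.7]]
380 [[2.1, -5.0, 0.4], [4.6, -9.8, 0.8], [7.5, -14.4, 1.2], [10.8, -18.6, 1.7]]
400 [[3.7, -4.0, 0.4], [7.6, -7.6, 0.8], [11.9, -10.9, 1.2], [16.5, -13.8, 1.7]]
420 [[4.8, -2.5, 0.4], [9.8, -4.6, 0.8], [15.0, -6.2, 1.2], [20.2, -7.4, 1.7]]
440 [[5.4, -0.7, 0.4], [10.8, -0.9, 0.8], [16.2, -0.7, 1.2], [21.5, -0.0, 1.7]]
460 [[5.3, 1.2, 0.4], [10.4, 2.8, 0.8], [15.4, 4.9, 1.2], [20.2, 7.4, 1.7]]
480 [[4.6, 2.9, 0.4], [8.9, 6.2, 0.8], [12.8, 9.9, 1.2], [16.5, 13.8, 1.7]]
500 [[3.3, 4.3, 0.4], [6.2, 8.9, 0.8], [8.7, 13.7, 1.2], [10.8, 18.6, 1.7]]
520 [[1.6, 5.2, 0.4], [2.8, 10.4, 0.8], [3.5, 15.8, 1.2], [3.7, 21.2, 1.7]]
540 [[-0.2, 5.4, 0.4], [-0.9, 10.8, 0.8], [-2.1, 16.0, 1.2], [-3.7, 21.2, 1.7]]
560 [[-2.1, 5.0, 0.4], [-4.6, 9.8, 0.8], [-7.5, 14.4, 1.2], [-10.8, 18.6, 1.7]]
580 [[-3.7, 4.0, 0.4], [-7.6, 7.6, 0.8], [-11.9, 10.9, 1.2], [-16.5, 13.8, 1.7]]
600 [[-4.8, 2.5, 0.4], [-9.8, 4.6, 0.8], [-15.0, 6.2, 1.2], [-20.2, 7.4, 1.7]]
620 [[-5.4, 0.7, 0.4], [-10.8, 0.9, 0.8], [-16.2, 0.7, 1.2], [-21.5, 0.0, 1.7]]
```

To row units: -16.5 mm / 400 = -0.0413, -13.8 mm / 400 = -0.0345.

Call:
{"api": "send_rows", "payload": {"moves": [[[-0.0115, -0.0073, 0.001], [0, 0, 0]], [[-0.0223, -0.0155, 0.002], [0, 0, 0]], [[-0.032, -0.0248, 0.003], [0, 0, 0]], [[-0.0413, -0.0345, 0.0043], [0, 0, 0]]]}}

```text
time: 11.75
tcp_pos: [0.5989, 0.1183, 0.2423]
tcp_rot: [1.259, 2.877, 0.011]
ft_force: [0.4, 6.1, 2.6]
grip_width: 0.0149
grip_force: 39.3
```

```bash
python3 fr.py
```

```text
t 11.75 r 62.9 alpha 315.9 z 242.3 | Frad -0.1 Fresist 6.10 Fz 2.6 w 0.0149
```

To row units: -18.6 mm / 400 = -0.0465, -13.7 mm / 400 = -0.0343.

Call:
{"api": "send_rows", "payload": {"moves": [[[-0.0083, -0.0108, 0.001], [0, 0, 0]], [[-0.0155, -0.0223, 0.002], [0, 0, 0]], [[-0.0218, -0.0343, 0.003], [0, 0, 0]], [[-0.027, -0.0465, 0.0043], [0, 0, 0]]]}}

```text
time: 12.15
tcp_pos: [0.5938, 0.0968, 0.2406]
tcp_rot: [1.259, 2.873, 0.011]
ft_force: [5.1, 4.1, -0.3]
grip_width: 0.0146
grip_force: 39.1
```

```bash
python3 fr.py
```

```text
t 12.15 r 63.1 alpha 336.1 z 240.6 | Frad 3.0 Fresist 5.81 Fz -0.3 w 0.0146
```

To row units: -21.2 mm / 400 = -0.053, -15.8 mm / 400 = -0.0395.

Call:
{"api": "send_rows", "payload": {"moves": [[[-0.004, -0.013, 0.001], [0, 0, 0]], [[-0.007, -0.026, 0.002], [0, 0, 0]], [[-0.0088, -0.0395, 0.003], [0, 0, 0]], [[-0.0093, -0.053, 0.0043], [0, 0, 0]]]}}

```text
time: 12.55
tcp_pos: [0.5816, 0.0787, 0.239]
tcp_rot: [1.259, 2.87, 0.01]
ft_force: [7.5, 4.0, -2.0]
grip_width: 0.0151
grip_force: 39.2
```

```bash
python3 fr.py
```

```text
t 12.55 r 63.1 alpha 355.9 z 239.0 | Frad 2.6 Fresist 8.09 Fz -2.0 w 0.0151
```

To row units: -21.2 mm / 400 = -0.053, -16 mm / 400 = -0.04.

Call:
{"api": "send_rows", "payload": {"moves": [[[0.0005, -0.0135, 0.001], [0, 0, 0]], [[0.0023, -0.027, 0.002], [0, 0, 0]], [[0.0053, -0.04, 0.003], [0, 0, 0]], [[0.0093, -0.053, 0.0043], [0, 0, 0]]]}}

```text
time: 12.95
tcp_pos: [0.5644, 0.0661, 0.2373]
tcp_rot: [1.259, 2.867, 0.01]
ft_force: [11.2, 1.5, -4.4]
grip_width: 0.0148
grip_force: 39.0
```

```bash
python3 fr.py
```

```text
t 12.95 r 63.1 alpha 15.4 z 237.3 | Frad 3.7 Fresist 10.70 Fz -4.4 w 0.0148
```

The seal has engaged: resistance rose from 5.8 to 10.7 N, with first touch near alpha 337°, and I'm now about 38° past it, so roughly 60 N. I'll hold, then let go and check.

Call:
{"api": "send_rows", "payload": {"moves": [[[0, 0, 0], [0, 0, 0]], [[0, 0, 0], [0, 0, 0]], [[0, 0, 0], [0, 0, 0]], [[0, 0, 0], [0, 0, 0]]]}}

```text
time: 13.35
tcp_pos: [0.5636, 0.0656, 0.2372]
tcp_rot: [1.261, 2.869, 0.007]
ft_force: [8.0, 1.4, -2.1]
grip_width: 0.0148
grip_force: 39.3
```

```bash
python3 fr.py; python3 - <<'E'
from plant import *; from h import *
s=read_state();Q=R.from_rotvec(s["tcp_rot"]);x=Q.apply([1,0,0]);print("yaw",np.degrees(np.arctan2(x[1],x[0])),"Ftool",Q.inv().apply(s["ft_force"]),Q.apply([0,0,1]),s["joint_positions"])
E
```

```text
t 13.35 r 63.1 alpha 16.3 z 237.2 | Frad 2.2 Fresist 7.78 Fz -2.1 w 0.0148
yaw 132.56248919311304 Ftool [-4.38419876  6.77818136  2.12987417] [ 0.0089628   0.00104496 -0.99995929] [-0.49952363  0.14508268  0.37286164  1.69775595 -0.05455077  1.29994616
  0.62677705]
```

To row units: 1.5 mm / 400 = 0.0038, 1 mm / 400 = 0.0025.

Call:
{"api": "send_rows", "payload": {"moves": [[[-0.0013, 0.0025, 0], [0, 0, 0]], [[-0.0013, 0.0038, 0], [0, 0, 0]], [[-0.0013, 0.0038, 0], [0, 0, 0]]]}}

```text
time: 13.65
tcp_pos: [0.5637, 0.0657, 0.2372]
tcp_rot: [1.262, 2.871, 0.004]
ft_force: [6.3, 0.7, 1.3]
grip_width: 0.0149
grip_force: 39.6
```

To row units: 16 degrees / 180 = 0.0889.

Call:
{"api": "send_rows", "payload": {"moves": [[[0, 0, 0], [0, 0, 0]], [[0, 0, 0], [0, 0, 0]], [[0, 0, 0], [0, 0, 0.0444]], [[0, 0, 0], [0, 0, 0.0889]], [[0, 0, 0], [0, 0, 0.0889]]], "fingers": 0.2}}

```text
time: 14.15
tcp_pos: [0.5608, 0.0656, 0.2357]
tcp_rot: [-1.652, -2.671, 0.001]
ft_force: [-0.1, -0.2, -0.4]
grip_width: 0.0342
grip_force: 0.0
```

```bash
python3 fr.py; python3 - <<'E'
from plant import *; from h import *
s=read_state();d=snapshot("wrist");Q=R.from_rotvec(s["tcp_rot"]);x=Q.apply([1,0,0]);print("yaw",np.degrees(np.arctan2(x[1],x[0])))
T=np.eye(4);T[:3,:3]=Q.as_matrix();T[:3,3]=s["tcp_pos"];d["view"]=np.linalg.inv(T@d["T_tool_cam"])
np.savez("w2.npz",img=d["img"],mtx=d["mtx"],view=d["view"],T=T)
print("hub px",proj(d,np.array([.5362,.1225,.186])),Q.inv().apply(np.array([.5362,.1225,.186])-s["tcp_pos"])*1e3)
cv2.imwrite("pics/w2.png",d["img"])
E
```

```text
t 14.15 r 62.0 alpha 18.6 z 235.7 | Frad 0.1 Fresist -0.19 Fz -0.4 w 0.0342
yaw 116.52297976786348
hub px [258.04724505 120.26063585] [61.9106422   3.44806888 49.7695162 ]
```

View pics/w2.png

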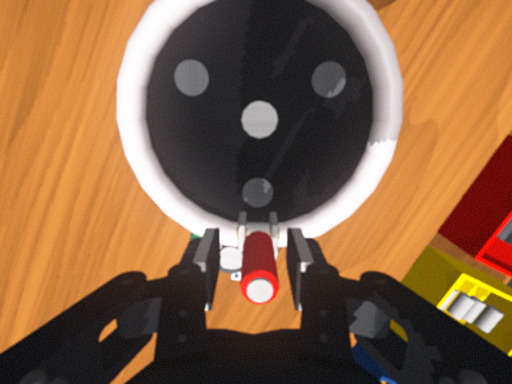

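The view shows the grip upright at column 259, in line with the hub (260,120). The fingers are about 3 mm off to one side, so I'll centre and raise them, pinch near the tip, and arc inward and down.

To row units: -12 mm / 400 = -0.03, 3.4 mm / 400 = 0.0085.

Call:
{"api": "send_rows", "payload": {"moves": [[[0, 0.0085, -0.03], [0, 0, 0]], [[0, 0.0085, -0.03], [0, 0, 0]], [[0, 0.0085, -0.03], [0, 0, 0]]]}}

```text
time: 14.5
tcp_pos: [0.565, 0.0673, 0.2489]
tcp_rot: [1.65, 2.672, 0.002]
ft_force: [-0.5, -0.6, -0.5]
grip_width: 0.034
grip_force: 0.0
```

Call:
{"api": "send_rows", "payload": {"moves": [[[0, 0, 0], [0, 0, 0]], [[0, 0, 0], [0, 0, 0]], [[0, 0, 0], [0, 0, 0]]], "fingers": 1, "newtons": 25}}

```text
time: 14.8
tcp_pos: [0.5641, 0.0669, 0.2483]
tcp_rot: [-1.652, -2.672, 0.001]
ft_force: [-2.6, 0.0, 2.8]
grip_width: 0.015
grip_force: 24.9
```

To row units: 31 mm / 400 = 0.0775, 26 mm / 400 = 0.065.

Call:
{"api": "send_rows", "payload": {"moves": [[[0.0175, 0, 0.0015], [0, 0, 0]], [[0.035, 0, 0.0063], [0, 0, 0]], [[0.05, 0, 0.0135], [0, 0, 0]], [[0.065, 0, 0.0238], [0, 0, 0]], [[0.0775, 0, 0.0363], [0, 0, 0]]]}}

```text
time: 15.3
tcp_pos: [0.5512, 0.0932, 0.2356]
tcp_rot: [1.653, 2.668, -0.0]
ft_force: [-3.6, -3.2, 9.1]
grip_width: 0.0151
grip_force: 26.1
```

```bash
python3 fr.py; python3 - <<'E'
from plant import *; from h import *
s=read_state();print(R.from_rotvec(s["tcp_rot"]).inv().apply(s["ft_force"]))
E
```

```text
t 15.30 r 32.9 alpha 14.9 z 235.6 | Frad 1.2 Fresist -4.70 Fz 9.1 w 0.0151
[-1.28485564 -4.6758409  -9.11830426]
```

Sideways load is −4.7 N, in the unwinding direction. I'll relieve it before continuing.

To row units: -1 mm / 400 = -0.0025.

Call:
{"api": "send_rows", "payload": {"moves": [[[0, -0.0025, 0], [0, 0, 0]], [[0, -0.0025, 0], [0, 0, 0]]]}}

```text
time: 15.5
tcp_pos: [0.5503, 0.0943, 0.2344]
tcp_rot: [1.651, 2.67, 0.002]
ft_force: [0.1, -1.2, 5.1]
grip_width: 0.015
grip_force: 25.4
```

```bash
python3 fr.py; python3 - <<'E'
from plant import *; from h import *
s=read_state();print(R.from_rotvec(s["tcp_rot"]).inv().apply(s["ft_force"]))
E
```

```text
t 15.50 r 31.6 alpha 15.4 z 234.4 | Frad 1.1 Fresist -0.40 Fz 5.1 w 0.0150
[-1.14008111 -0.3907847  -5.10158325]
```

To row units: 21 mm / 400 = 0.0525, 16 mm / 400 = 0.04.

Call:
{"api": "send_rows", "payload": {"moves": [[[0.01, 0, 0.0125], [0, 0, 0]], [[0.0163, 0, 0.0275], [0, 0, 0]], [[0.02, 0, 0.04], [0, 0, 0]], [[0.0225, 0, 0.0525], [0, 0, 0]], [[0.0225, 0, 0.0525], [0, 0, 0]]]}}

```text
time: 16.0
tcp_pos: [0.5452, 0.1045, 0.2126]
tcp_rot: [-1.649, -2.672, -0.002]
ft_force: [-1.4, 3.0, 3.3]
grip_width: 0.015
grip_force: 25.8
```

```bash
python3 fr.py; python3 - <<'E'
from plant import *; from h import *
s=read_state();print(R.from_rotvec(s["tcp_rot"]).inv().apply(s["ft_force"]))
E
```

```text
t 16.00 r 20.1 alpha 15.4 z 212.6 | Frad -3.3 Fresist 0.06 Fz 3.3 w 0.0150
[ 3.32937112  0.06998257 -3.27671413]
```

To row units: 3 mm / 400 = 0.0075, 2 mm / 400 = 0.005.

Call:
{"api": "send_rows", "payload": {"moves": [[[0, 0, 0.005], [0, 0, 0]], [[0, 0, 0.0075], [0, 0, 0]], [[0, 0, 0.0075], [0, 0, 0]]]}}

```text
time: 16.3
tcp_pos: [0.5451, 0.1048, 0.2102]
tcp_rot: [-1.649, -2.672, -0.003]
ft_force: [-3.5, 3.6, 5.9]
grip_width: 0.0151
grip_force: 26.4
```

To row units: -90 mm / 400 = -0.225, -70 mm / 400 = -0.175.

Call:
{"api": "send_rows", "payload": {"moves": [[[0, 0, 0], [0, 0, 0]], [[0, 0, 0], [0, 0, 0]], [[0, 0, 0], [0, 0, 0]], [[0, 0, -0.075], [0, 0, 0]], [[0, 0, -0.175], [0, 0, 0]], [[0, 0, -0.225], [0, 0, 0]], [[0, 0, -0.225], [0, 0, 0]], [[0, 0, -0.225], [0, 0, 0]]], "fingers": 0.2}}

```text
time: 17.1
tcp_pos: [0.5457, 0.1023, 0.2993]
tcp_rot: [1.652, 2.672, 0.0]
ft_force: [-0.5, -0.3, -0.8]
grip_width: 0.0339
grip_force: 0.0
```

```bash
python3 fr.py; python3 - <<'E'
from plant import *; from h import *
s=read_state();d=snapshot("wrist");Q=R.from_rotvec(s["tcp_rot"])
T=np.eye(4);T[:3,:3]=Q.as_matrix();T[:3,3]=s["tcp_pos"];d["view"]=np.linalg.inv(T@d["T_tool_cam"])
hsv=cv2.cvtColor(d["img"],cv2.COLOR_BGR2HSV)
red=(((hsv[...,0]<6)|(hsv[...,0]>174))&(hsv[...,1]>150)&(hsv[...,2]>80)).astype(np.uint8);red[:,:200]=0;red[:,310:]=0
k,l,st,ce=cv2.connectedComponentsWithStats(red);i=1+np.argmax(st[1:,4]);print(st[i],ce[i])
for z in(.2,.205,.21):
  x0,y0,w,h=st[i][:4];a=onz(d,(ce[i][0],y0),z);b=onz(d,(ce[i][0],y0+h),z);v=onz(d,ce[i],z)[:2]-[.5362,.1225]
  print(z,np.linalg.norm(a-b),np.linalg.norm(v),"alpha",-48-np.degrees(np.arctan2(v[1],v[0])))
sc=snapshot("scene");o=np.zeros((384,800,3),np.uint8);o[:336,:400]=cv2.resize(sc["img"][160:244,240:340],None,fx=4,fy=4,interpolation=2);o[:300,400:]=cv2.resize(d["img"],(400,300));cv2.imwrite("pics/c6.png",o)
E
```

```text
t 17.10 r 22.3 alpha 16.7 z 299.3 | Frad 0.1 Fresist -0.55 Fz -0.8 w 0.0339
[242 188  24  51 981] [253.39551478 214.86442406]
0.2 0.0433402526071964 0.037007407611599784 alpha 14.754538671200656
0.205 0.042375800973249146 0.0350715294577099 alpha 14.735411722059062
0.21 0.04141134933930177 0.03313565566891776 alpha 14.71404987506321
```

View pics/c6.png

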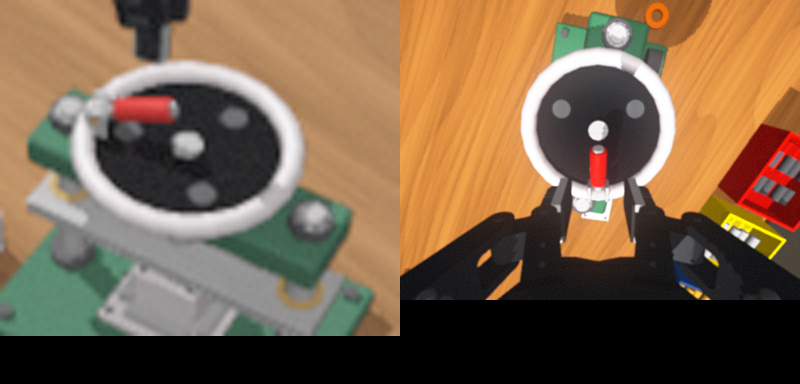

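The grip is nearly flat but its tip is still a little raised (the shadow is detached in the crop). I'll check whether the wheel moved, then press it down from above with the fingers shut.

To row units: 73 mm / 400 = 0.1825, 70 mm / 400 = 0.175.

Call:
{"api": "send_rows", "payload": {"moves": [[[0, 0.0025, 0.05], [0, 0, 0]], [[0, 0.0025, 0.1125], [0, 0, 0]], [[0, 0.0025, 0.15], [0, 0, 0]], [[0, 0.0025, 0.165], [0, 0, 0]], [[0, 0.0025, 0.175], [0, 0, 0]], [[0, 0.0025, 0.1825], [0, 0, 0]]], "fingers": 1}}

```text
time: 17.8
tcp_pos: [0.5479, 0.1043, 0.2293]
tcp_rot: [1.65, 2.671, 0.007]
ft_force: [-2.2, 3.1, 15.0]
grip_width: 0.0001
grip_force: 7.7
```

```bash
python3 - <<'E'
from h import *
d=np.load("w2.npz")
for n,uv,z in(("tip",(260,290),.2527),("base",(259,233),.218)):
  v=onz(d,uv,z)[:2]-[.5362,.1225];print(n,np.linalg.norm(v),-48-np.degrees(np.arctan2(v[1],v[0])))
E
python3 fr.py
```

```text
tip 0.06496078272896141 15.44495531242297
base 0.05504284688138253 15.24441563785168
t 17.80 r 21.6 alpha 9.2 z 229.3 | Frad -3.8 Fresist -0.18 Fz 15.0 w 0.0001
```

The wheel moved only about 0.6°, and the 15 N press must have seated the grip. I'll lift clear and check.

To row units: -75 mm / 400 = -0.1875, -60 mm / 400 = -0.15.

Call:
{"api": "send_rows", "payload": {"moves": [[[0, 0, -0.05], [0, 0, 0]], [[0, 0, -0.15], [0, 0, 0]], [[0, 0, -0.1875], [0, 0, 0]], [[0, 0, -0.1875], [0, 0, 0]], [[0, 0, -0.1875], [0, 0, 0]]]}}

```text
time: 18.3
tcp_pos: [0.5466, 0.1028, 0.3012]
tcp_rot: [1.652, 2.672, -0.0]
ft_force: [0.3, -0.9, -0.9]
grip_width: -0.0001
grip_force: 0.0
```

```bash
python3 fr.py; python3 - <<'E'
from plant import *; from h import *
s=read_state();d=snapshot("wrist");Q=R.from_rotvec(s["tcp_rot"])
T=np.eye(4);T[:3,:3]=Q.as_matrix();T[:3,3]=s["tcp_pos"];d["view"]=np.linalg.inv(T@d["T_tool_cam"])
def redc(im,m):
  hsv=cv2.cvtColor(im,cv2.COLOR_BGR2HSV);r=(((hsv[...,0]<6)|(hsv[...,0]>174))&(hsv[...,1]>150)&(hsv[...,2]>80)).astype(np.uint8)
  k=np.zeros_like(r);k[m]=1;r*=k;k,l,st,ce=cv2.connectedComponentsWithStats(r);i=1+np.argmax(st[1:,4]);return st[i],ce[i]
st,ce=redc(d["img"],np.s_[:,200:310]);print(st,ce)
for z in(.2,.205,.21):
  v=onz(d,ce,z)[:2]-[.5362,.1225];print(z,np.linalg.norm(v),-48-np.degrees(np.arctan2(v[1],v[0])))
sc=snapshot("scene");st2,ce2=redc(sc["img"],np.s_[170:220,250:320]);print(st2,ce2,tri(d,ce,sc,ce2))
o=np.zeros((384,800,3),np.uint8);o[:336,:400]=cv2.resize(sc["img"][160:244,240:340],None,fx=4,fy=4,interpolation=2);o[:300,400:]=cv2.resize(d["img"],(400,300));cv2.imwrite("pics/c7.png",o)
E
```

```text
t 18.30 r 22.3 alpha 14.2 z 301.2 | Frad 1.0 Fresist -0.20 Fz -0.9 w -0.0001
[241 180  23  49 986] [252.21602434 204.26064909]
0.2 0.028681701994651143 14.5020115130907
0.205 0.026944725345687374 14.421983644725799
0.21 0.02520780850775161 14.330927109966602
[268 185  17  10  92] [276.07608696 189.7173913 ] (array([0.54905629, 0.09765364, 0.20626108]), np.float64(0.002783848269367064))
```

View pics/c7.png

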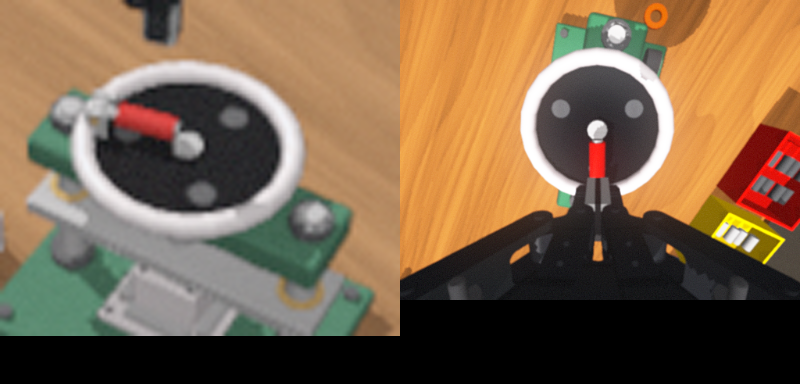

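The grip is flat again: its tip lies next to the hub nut as it did at the start, the wheel is within 1° of where I cranked it, and the arm is clear.

```bash
python3 -c "
from plant import *
print(sign_off())"
```

```text
the job is handed in; nothing more can be done
None
```

I cranked the seal onto the valve body at an estimated 60 N (judged from the feel at the grip, likely 45–68 N), folded the grip flat again and handed the job in; no verdict came back.

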